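# Open the push-to-open cupboard

## Robot

A 6-joint arm with a two-finger parallel gripper is mounted at the origin on a cart in front of the work surface, level with it; the furniture and walls round the work are solid. World frame = base frame: x ahead of the robot, y to its left, z up, the work surface at z = 0. Lengths are in m, angles in rad, forces in N, time in s.
With the tool pointing down it reaches from about 0.325 to 0.9 m from the base axis. Payload 6.1 kg.
Tool frame: the origin (TCP) lies midway between the tips of the shut fingers; the grasp point (between the pads) lies 19 mm behind it; z points along the fingers, y is the direction in which the jaws open and shut (so a half turn about z gives the same grasp; the last joint's range is limited). The gripper opens to 85 mm and grips with 20 to 120 N. Pads are 22 mm wide; open, the fingers measure 114 mm over their backs; the gripper's body (76 mm by 85 mm) begins 54 mm behind the grasp point. The pads swing forward as they close: fully open they stand 13 mm farther back than shut.
Start: joints at [1.072, 0.22, 1.526, -0, 1.395, -0.126], TCP at [0.228, 0.582, 0.231] pointing down, gripper open.
Joint ranges: [-2.98, 2.98], [-0.91, 2.08], [0.09, 2.57], [-1.24, 4.39], [0.2, 2.65], [-2.68, 2.68]. Speed limits (rad/s): [2.57, 2.57, 3.01, 3.14, 3.14, 3.14].

## Interface

Orientations are given as a unit quaternion [x, y, z, w].
In Python, from cell import ctrl gives the robot as it stands.
- The arm moves only by the shell command python3 -m pendant 'ROWS' [OPENING] [FORCE]. ROWS is JSON, a list of rows, each a list of 6 numbers: the shift along the tool's x, y, z in cm, then the turn, a rotation vector about the tool's x, y, z in rad. In form: [[dx, dy, dz, rx, ry, rz], ...]. A call has 1 to 12 rows; each row shifts and turns the commanded pose from where the row before left it, along the tool's axes as they then stand; what a row does not reach is not made up. A row lasts 1/8 s, in which the tool goes at most 62.5 mm and 10.7 degrees, less where a joint would pass 70% of its speed; a pose out of reach is approached as far as the arm can. A call with a gripper value outside its range is refused whole. OPENING is the opening in per cent of the stroke, from 0 (shut) to 100 (fully open), set as the call begins (- or left out, the last holds). The fingers move at their own pace and stop on an object; FORCE is the grip in N (left out, the last holds). Time passes only in rows, so rows that do not move let the fingers close. It gives the time, the measured TCP pose, the force and the opening at its end, in the units of the state.
- ctrl.read_state(): the state, without advancing time (a new reading comes with each control period).
- ctrl.capture(name): name is "scene" or "top"; returns (picture, depth): 420x560x3 uint8, red, green, blue; 420x560 float32, m along the optical axis (not along the pixel's ray), 0 where there is no reading.
- ctrl.camera_info(name): a dict with "intrinsics" (3x3 intrinsics, pixels), "position" and "rotation" of the camera in the world. Camera axes: x right, y down, z forward; pixel columns grow to the right and rows downward; lengths in m; the calibration is good to about 2 mm. A picture is of the moment at which its call begins. camera_info takes no time and is no camera call.
- ctrl.sign_off(): hands the job in, once; it reports no verdict.
The state is a dict: "time_s": time; "q": joint angles; "qvel": joint speeds; "tau": joint torques, N m; "tool_pos": TCP position; "orientation": TCP orientation; "ft_force": force on the tool from outside, world axes, zero at the start; "wrist_torque": the same for the moment, N m; "gripper_width": finger opening in m.
Only numpy, scipy, OpenCV 4.12 (cv2) and the standard library are available. Lean on these libraries where they do the work, as an engineer would, in place of code of your own. Each camera call takes 0.05 s, during which the arm holds its last target.

## Task

Open the little cupboard with the green door, without gripping the door: press the black dot with your fingertips until the push-to-open catch lets go, take the finger back so that the door springs ajar by itself, then reach behind the door from above and push it wide open, until it stands square to the cupboard's front. Press and push gently, leave the orange door shut, and do not move the bottles, the beaker or the tube rack.

Things in the scene. Friction and masses are not known exactly. Their poses are not given: they have to be found in the camera images.
- green_cupboard: small white cupboard whose door is green, fixed to the table, 160 wide (y), 100 deep (x) without door, 170 high; origin at the centre of its underside; x from front to back, y to its left, z up. No handle; the door hangs on its left side (+y) and opens to the front (-x). Shut, the door's front face lies 70 in front of the origin, its back 8 in front of the cupboard's box.
- green_door (a joint): hinge of the green door, rad: 0 shut and latched, about -0.035 pressed in far enough to trip the catch, -0.055 hard stop, about 0.6 ajar as the spring leaves it, 1.57 square to the cupboard's front, 1.9 the end. Once ajar it turns easily and stays where it is left.
- green_press (a point): centre of the black round dot (24 wide) on the front face of the green door, 25 from its free (right) edge, 30 below its top, 138 above the table; moves with the door, axes: x through the door to its back, y toward the hinge. About 5 N straight in, 4 to 6 deep, trips the catch; the door springs out as the push is taken away: draw the finger back some 100.
- green_hinge (a point): on the green door's upright hinge line, level with the door's top (168 above the table), at mid thickness; 135 from the dot along the door; axes are the cupboard's. The door is a flat panel 160 wide, 162 high, 12 thick, from here to its free edge.
- orange_cupboard: small white cupboard whose door is orange, fixed to the table, 160 wide (y), 100 deep (x) without door, 170 high; origin at the centre of its underside; x from front to back, y to its left, z up. No handle; the door hangs on its left side (+y) and opens to the front (-x). Shut, the door's front face lies 70 in front of the origin, its back 8 in front of the cupboard's box.
- orange_door (a joint): hinge of the orange door, rad: 0 shut and latched, about -0.035 pressed in far enough to trip the catch, -0.055 hard stop, about 0.6 ajar as the spring leaves it, 1.57 square to the cupboard's front, 1.9 the end. Once ajar it turns easily and stays where it is left.
- orange_press (a point): centre of the black round dot (24 wide) on the front face of the orange door, 25 from its free (right) edge, 30 below its top, 138 above the table; moves with the door, axes: x through the door to its back, y toward the hinge. About 5 N straight in, 4 to 6 deep, trips the catch; the door springs out as the push is taken away: draw the finger back some 100.
- orange_hinge (a point): on the orange door's upright hinge line, level with the door's top (168 above the table), at mid thickness; 135 from the dot along the door; axes are the cupboard's. The door is a flat panel 160 wide, 162 high, 12 thick, from here to its free edge.
- green_catch (a joint): turn of the hidden catch behind the green door, rad: 0 latched, above 0.45 tripped (stays so). A metal stud of the catch stands 27 out of the door's back, 63 to 73 above the table, 121 to 139 from the hinge: stay above 85 when reaching behind the door near its free edge.
- green_edge (a point): top of the green door's free edge, at mid thickness; moves with the door
- dropper_mid (a point): small white dropper bottle with a yellow cap, 30 wide, 60 high, standing inside the green cupboard; point at its centre, half-way up. Loose; to be left alone.
- amber_bottle_mid (a point): amber bottle with a white cap, 44 wide, 85 high, standing to the right of the cupboards; point at its centre, half-way up. Loose; to be left alone.
- rack_mid (a point): orange tube rack, 62 x 105, 42 high, standing to the left in front; point at its centre, half-way up. Loose; to be left alone.
- beaker_mid (a point): white beaker, 56 wide, 69 high, standing to the right behind the amber bottle; point at its centre, half-way up. Loose; to be left alone.

How it is judged:
By the outcome, as a careful person would: the job done as asked, in the order asked, and still so for the second after the job is handed in, with the robot touching nothing.
It also fails if it takes over 51 s, if anything falls off the work surface, if the arm or the gripper's body presses on something with over 40 N, if the wrist force passes 120 N, or if a joint passes its speed limit or range.

## Working session

There is one attempt and no reset: what is moved stays moved. The work goes in short steps, Python scripts to look and compute and a shell command to move; the robot and the scene stay as the last step left them, time stands still between calls to the robot, and variables do not carry over. Pictures are saved under pics/ and viewed, and the job is handed in when it is done.

```bash
mkdir -p pics; ls
python3 - <<'E'
from cell import ctrl
import cv2,numpy as np
print(ctrl.read_state())
for n in("scene","top"):
    p,d=ctrl.capture(n); cv2.imwrite(f"pics/{n}0.png",p[:,:,::-1]); np.savez(f"pics/{n}0.npz",p=p,d=d)
    print(n,ctrl.camera_info(n))
E
```

```text
pics
{'time_s': 0.0, 'q': array([ 1.07190388e+00,  2.21223469e-01,  1.52764735e+00,  8.08618361e-06,
        1.39468128e+00, -1.26103154e-01]), 'qvel': array([ 0.00051848, -0.0012324 ,  0.00090273,  0.00174126,  0.00198911,
        0.00241538]), 'tau': array([-8.32599271e-04, -4.96885121e+01, -3.89405072e+01, -3.40851620e-04,
        1.08827025e-02,  2.22032270e-05]), 'tool_pos': array([0.22734034, 0.58152632, 0.2301817 ]), 'orientation': array([ 1.85317814e-01,  9.82678151e-01, -9.31048342e-04, -3.04989068e-04]), 'ft_force': array([-0.28812139, -0.16635638,  0.2175315 ]), 'wrist_torque': array([-0.00118253,  0.01608939,  0.0244973 ]), 'gripper_width': 0.08552508039324817}
scene {'intrinsics': array([[398.7708309 ,   0.        , 281.26945183],
       [  0.        , 398.7708309 , 211.81587837],
       [  0.        ,   0.        ,   1.        ]]), 'position': array([ 0.04785812, -0.49738014,  1.09583275]), 'rotation': array([ 0.87167988, -0.39893416,  0.11086014, -0.26217502])}
top {'intrinsics': array([[491.82790887,   0.        , 274.3630868 ],
       [  0.        , 491.82790887, 203.95964908],
       [  0.        ,   0.        ,   1.        ]]), 'position': array([ 0.39213549, -0.08610328,  1.61929151]), 'rotation': array([ 0.70954577, -0.70324658,  0.03196896, -0.03109712])}
```

View pics/scene0.png

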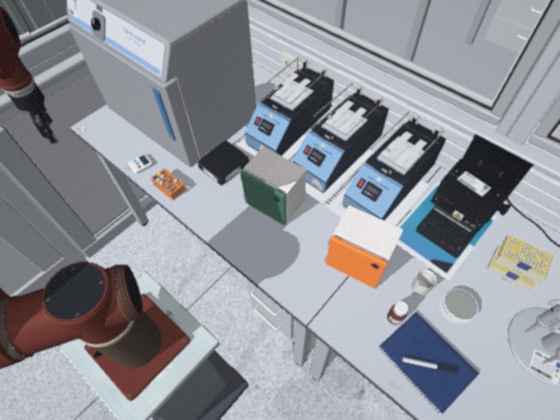

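View pics/top0.png

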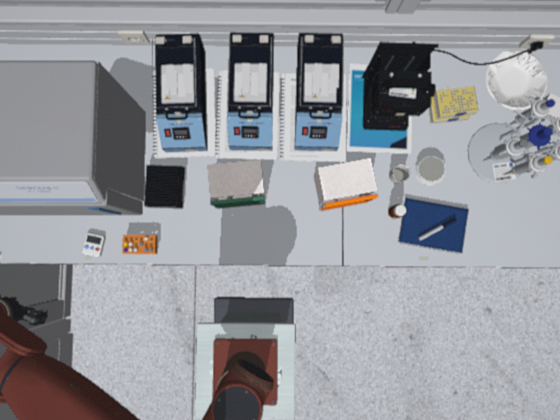

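The scene view has the green cupboard at about (273,188), the orange one at (362,246), the amber bottle at (398,312) and the rack at (167,183). The top view has the green door strip at about (237,199). Next I'll measure the green cupboard.

```bash
cat > h.py <<'E'
import numpy as np,cv2
from scipy.spatial.transform import Rotation as R
from cell import ctrl
def load(f): 
    z=np.load(f); return z['p'],z['d']
def cam(n):
    c=ctrl.camera_info(n); return c['intrinsics'],c['position'],R.from_quat(c['rotation']).as_matrix()
def cloud(n,d):
    K,p,M=cam(n); v,u=np.mgrid[:d.shape[0],:d.shape[1]]
    r=np.stack([(u-K[0,2])/K[0,0],(v-K[1,2])/K[1,1],np.ones_like(d)],-1)
    return (r*d[...,None])@M.T+p
def ray(n,u,v,z):
    K,p,M=cam(n); r=M@np.array([(u-K[0,2])/K[0,0],(v-K[1,2])/K[1,1],1]); return p+r*(z-p[2])/r[2]
def rayd(n,u,v):
    K,p,M=cam(n); r=M@np.array([(u-K[0,2])/K[0,0],(v-K[1,2])/K[1,1],1]); return p,r
def proj(n,X):
    K,p,M=cam(n); c=(np.atleast_2d(X)-p)@M; return c[:,:2]/c[:,2:]*K[0,0]+K[:2,2]
E
python3 - <<'E'
from h import *
for n,(u0,u1,v0,v1) in (("scene",(230,320,140,230)),("top",(195,285,150,215))):
    p,d=load(f"pics/{n}0.npz"); C=cloud(n,d)
    cv2.imwrite(f"pics/{n}0c.png",cv2.resize(p[v0:v1,u0:u1,::-1],None,fx=6,fy=6,interpolation=cv2.INTER_NEAREST))
    hsv=cv2.cvtColor(p,cv2.COLOR_RGB2HSV)
    for nm,lo,hi in(("green",(65,100,25),(90,255,255)),("orange",(5,180,120),(18,255,255))):
        m=cv2.inRange(hsv,lo,hi); k,l,s,c=cv2.connectedComponentsWithStats(m)
        for i in range(1,k):
            if s[i,4]>60:
                P=C[l==i]; print(n,nm,s[i],P.min(0).round(3),P.max(0).round(3))
E
```

```text
scene orange [ 327  238   59   49 1257] [ 0.048 -0.497  0.016] [ 0.55  -0.245  1.096]
top green [212 197  52  10 238] [ 0.522 -0.054  0.052] [0.543 0.098 0.179]
top orange [325 195  52  14 241] [ 0.392 -0.389  0.049] [ 0.551 -0.086  1.619]
```

View pics/scene0c.png

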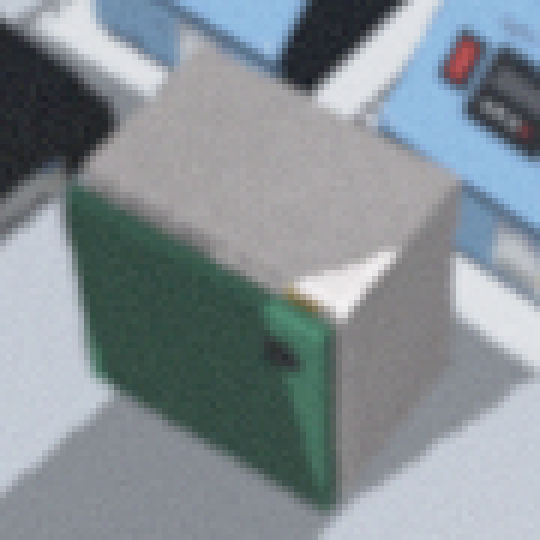

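View pics/top0c.png

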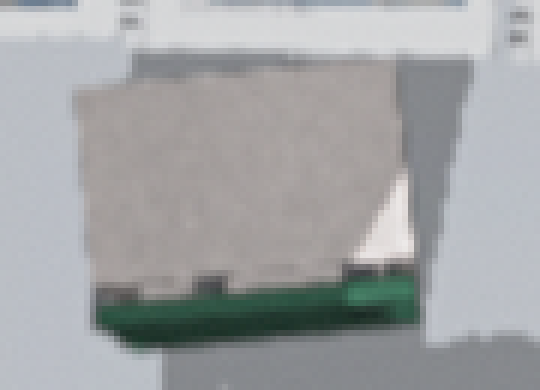

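Run:
```python
from h import *
p,d=load("pics/scene0.npz");C=cloud("scene",d)
hsv=cv2.cvtColor(p,cv2.COLOR_RGB2HSV)
print(hsv[205,265],hsv[200,255])
m=cv2.inRange(hsv,(60,80,20),(95,255,130)); m[:140]=0;m[230:]=0;m[:,:230]=0;m[:,320:]=0
k,l,s,c=cv2.connectedComponentsWithStats(m)
i=1+np.argmax(s[1:,4]);print(s[i]);P=C[(l==i)&(d>0)]
# plane fit
for _ in range(3):
    c0=np.median(P,0);u,S,V=np.linalg.svd(P-P.mean(0),full_matrices=False);r=(P-P.mean(0))@V[2];P=P[abs(r)<2.5*r.std()]
n=V[2]*np.sign(-V[2][0]);print(n,P.mean(0),r.std(),len(P))
t=np.array([n[1],-n[0],0]);t/=np.hypot(*t[:2])  # +y direction
q=P@t;print(np.percentile(q,[0,1,99,100]),np.percentile(P[:,2],[0,1,99,100]),t)
# dark dot
sub=hsv[180:225,240:305,2];dm=((hsv[...,2]<25)).astype(np.uint8);dm[:180]=0;dm[225:]=0;dm[:,:240]=0;dm[:,310:]=0
k,l,s,c=cv2.connectedComponentsWithStats(dm)
for i in range(1,k):
    if s[i,4]>5:print(s[i],c[i],np.median(C[l==i],0))
# roof planes
for n_ in("scene","top"):
    p,d=load(f"pics/{n_}0.npz");C=cloud(n_,d)
    mk=(abs(C[...,2]-.17)<.012)&(C[...,0]>.5)&(C[...,0]<.75)&(abs(C[...,1])<.5)&(d>0)
    k,l,s,c=cv2.connectedComponentsWithStats(mk.astype(np.uint8))
    for i in range(1,k):
        if s[i,4]>300:
            P=C[l==i];r=cv2.minAreaRect((P[:,:2]*1000).astype(np.float32));print(n_,s[i],r,np.median(P[:,2]))
```

```text
[80 79 77] [77 72 81]
[242 172  43  51 508]
[-0.99439825 -0.10562415  0.00395653] [0.53055769 0.012459   0.11754135] 0.001120782951390758 472
[-0.11581382 -0.11497729  0.03574976  0.0381328 ] [0.01751285 0.02452848 0.17015097 0.17131992] [-0.10562498  0.99440604  0.        ]
scene [180  94  57  45 352] ((624.8892822265625, 338.4044494628906), (11.093890190124512, 248.4632110595703), 89.15689086914062) 0.17012085440878522
scene [ 241  147   66   51 1727] ((588.3370971679688, 26.198001861572266), (123.59969329833984, 161.9175567626953), 5.590598106384277) 0.16976547402302766
scene [ 330  205   73   61 2327] ((590.0018920898438, -307.37738037109375), (124.43643951416016, 160.00518798828125), 11.018563270568848) 0.1696067261461791
top [ 208  159   56   39 1795] ((599.576416015625, 29.766857147216797), (102.20599365234375, 159.922607421875), 6.220092296600342) 0.1711661020556119
top [ 318  158   59   43 1805] ((600.610595703125, -302.8358154296875), (101.2203369140625, 160.83151245117188), 10.928871154785156) 0.1707434138720363
```

The scene crop shows the black dot at about (282,350) in the crop, i.e. pixel (277,198). The top crop shows a faint dark smear at about (258,201.5). I'll cast rays from both views.

Run:
```python
from h import *
p,d=load("pics/scene0.npz")
g=p[...,:].astype(int).max(2)
print(g[193:204,270:286])
w=np.clip(60-g[194:203,272:281],0,None);v,u=np.mgrid[194:203,272:281];U,Vv=(w*u).sum()/w.sum(),(w*v).sum()/w.sum();print(U,Vv)
pt,dtop=load("pics/top0.npz");print(pt[197:206,250:268].max(2))
n=np.array([.9944,.1056,0]);t=np.array([-.1056,.9944,0])
a,r=rayd("scene",U,Vv);s=(.5292-a@n)/(r@n);X=a+s*r;print("dot plane",X,X@n,X@t)
X=ray("scene",U,Vv,.138);print("dot z",X,X@n,X@t)
# two-view
b,r2=rayd("top",258.3,201.2);A=np.stack([r,-r2],1);k=np.linalg.lstsq(A,b-a,rcond=None)[0];print("tri",a+k[0]*r,b+k[1]*r2)
O=n*(.5292+.07)+t*-.035;
for nm,X in(("dot",n*.5292+t*-.090+[0,0,.138]),("edge",n*.5352+t*-.115+[0,0,.168]),("hinge",n*.5352+t*.045+[0,0,.168])):
    print(nm,X,proj("scene",X),proj("top",X))
# orange: corner, and neighbours
for nm in("scene","top"):
    p,d=load(f"pics/{nm}0.npz");C=cloud(nm,d)
    for (u,v) in ({"scene":[(398,312),(425,281),(167,183)],"top":[(398,211),(400,173),(140,243)]}[nm]): print(nm,C[v,u].round(3))
```

```text
[[ 78  76  76  82 101 117 128 135 139 139 129 123 119 119 130 141]
 [ 73  76  76  78  93 114 119 124 131 139 139 131 128 122 115 121]
 [ 75  80  76  74  76  97 110 111 121 124 128 136 140 127 112 105]
 [ 75  76  77  73  65  72  87 100 110 118 116 125 133 126  97  98]
 [ 78  76  77  72  57  53  63  74  95 111 120 121 121 115  90  93]
 [ 77  76  77  72  57  49  50  65  77 100 111 117 117 108  89  94]
 [ 76  74  77  68  58  54  57  47  61  84 108 111 113 107  91  92]
 [ 80  78  77  73  69  60  57  57  57  71  96 115 115 110  91  91]
 [ 75  73  74  80  72  73  70  77  72  81  99 116 118 105  90  92]
 [ 75  75  78  79  75  75  80  88  99 101 109 117 118 109  91  92]
 [ 73  79  74  80  81  79  77  95 112 116 113 114 115 108  92  91]]
275.7313432835821 198.47761194029852
[[104  92  82  96 103 106 107 109 115 113 114 115 116 108 102 135 160 193]
 [ 85  85  93 114 122 121 119 121 119 119 120 121 123 116 104 138 163 194]
 [ 82  83  96 119 127 125 120 117 114 111 107 108 109 103 103 146 180 198]
 [ 72  69  81  99 103 101  94  91  86  84  87  93  94  90  99 148 193 200]
 [ 57  54  57  57  60  62
[... 370 characters left out ...]
323 -0.03025598  0.13229072] 0.5292000000000001 -0.08662407606939374
dot z [ 0.53250444 -0.03302383  0.138     ] 0.5260351003631976 -0.08907137047573978
tri [ 0.52907951 -0.03630538  0.14476888] [ 0.53193773 -0.03890085  0.14495682]
dot [ 0.53574048 -0.03361248  0.138     ] [[276.61250776 197.89616612]] [[256.63805856 200.15091996]]
edge [ 0.54434688 -0.05783888  0.168     ] [[284.69009096 194.48901761]] [[264.49280598 196.35768725]]
hinge [0.52745088 0.10126512 0.168     ] [[240.68354695 169.86027813]] [[210.74142173 201.54726408]]
scene [ 0.5   -0.486  0.077]
scene [ 0.661 -0.494  0.008]
scene [0.396 0.338 0.033]
top [ 0.511 -0.474  0.087]
top [ 0.643 -0.502  0.008]
top [0.404 0.34  0.044]
```

The measurements agree. Yaw is 6.06°, and the dot is at (0.5355, -0.0335, 0.138). The modelled dot projects to within 1–2 px of the seen dot in both views. I'll shut the gripper and approach.

```bash
python3 -m pendant '[[-2.2,-3.2,-0.3,0,0,0],[-2.7,-4.0,-0.3,0,0,0],[-2.7,-4.0,-0.3,0,0,0],[-2.7,-4.0,-0.3,0,0,0],[-2.7,-4.0,-0.3,0,0,0],[-2.7,-4.0,0,0,0,0],[-2.7,-4.0,0,0,0,0],[-2.7,-4.0,0,0,0,0],[-2.7,-4.0,0,0,0,0],[-2.7,-4.0,0,0,0,0],[-2.7,-4.0,0,0,0,0],[-2.7,-4.0,0,0,0,0]]' 0 20
python3 -m pendant '[[-2.7,-4.0,0,0,0,0],[-2.7,-4.0,0,0,0,0],[0,0,0,0,0,-0.12],[0,0,0,0,0,-0.12],[0,0,0,0,0,-0.12],[0,0,0,0,0,-0.12],[0,0,0,0,0,0]]'
cat >> h.py <<'E'
n=np.array([.9944,.1056,0]);t=np.array([-.1056,.9944,0]);UP=np.array([0,0,1.])
def st():
    s=ctrl.read_state();M=R.from_quat(s['orientation']).as_matrix();p=np.array(s['tool_pos'])
    print("t",round(s['time_s'],2),"pos",p.round(4),"n,t,z",(p@n).round(4),(p@t).round(4),"f",s['ft_force'].round(2),"q",s['q'].round(3),"w",round(s['gripper_width'],4))
    print("axes in (n,t,up): x",(np.array([n,t,UP])@M[:,0]).round(3),"y",(np.array([n,t,UP])@M[:,1]).round(3),"z",(np.array([n,t,UP])@M[:,2]).round(3))
    return p,M
def togo(N,T,Z):
    p,M=st();d=N*n+T*t+Z*UP-p;print("togo cm tool",(M.T@d*100).round(2))
E
python3 -c "
from h import *
togo(.40,-.09,.2)"
```

```text
time_s: 1.6
tool_pos: [0.3527, 0.0248, 0.2462]
orientation: [0.185, 0.983, 0.0, 0.0]
ft_force: [0.8, 0.2, 0.0]
gripper_width: 0.0003
time_s: 2.48
tool_pos: [0.3737, -0.0678, 0.246]
orientation: [-0.053, 0.999, 0.0, -0.0]
ft_force: [0.2, -0.0, 1.0]
gripper_width: -0.0001
t 2.48 pos [ 0.3737 -0.0678  0.246 ] n,t,z 0.3645 -0.1069 f [ 0.19 -0.02  0.98] q [-0.388 -0.42   2.091  0.     1.471 -2.065] w -0.0001
axes in (n,t,up): x [-1.    -0.     0.001] y [-0.  1.  0.] z [-0.001  0.    -1.   ]
togo cm tool [-3.55  1.69  4.6 ]
```

```bash
python3 -m pendant '[[-3.5,1.0,2.0,0,0,0],[-3.0,0.7,2.0,0,0,0],[0,0,0,0,-0.17,0],[0,0,0,0,-0.17,0],[0,0,0,0,-0.17,0],[0,0,0,0,-0.17,0],[0,0,0,0,-0.17,0],[0,0,0,0,-0.17,0],[0,0,0,0,0,0]]'
python3 -c "
from h import *
togo(.50,-.09,.138)"
```

```text
time_s: 3.6
tool_pos: [0.4856, -0.0452, 0.2661]
orientation: [-0.041, 0.89, 0.028, 0.454]
ft_force: [-0.7, -0.3, 0.3]
gripper_width: 0.0
t 3.6 pos [ 0.4856 -0.0452  0.2661] n,t,z 0.4781 -0.0962 f [-0.65 -0.34  0.25] q [-0.68  -0.912  2.572  0.822  0.901 -2.678] w 0.0
axes in (n,t,up): x [-0.587  0.014 -0.81 ] y [0.007 1.    0.012] z [ 0.81   0.002 -0.587]
togo cm tool [9.1  0.48 9.29]
```

Steep tilts hit joint limits (j2, j3 and j6). I'll come back upright, half-turn the tool to free joint 6, and use a milder tilt.

```bash
python3 -m pendant '[[0,0,0,0,0.17,0],[0,0,0,0,0.17,0],[0,0,0,0,0.17,0],[0,0,0,0,0.17,0],[0,0,0,0,0.17,0],[0,0,0,0,0.1,0],[0,0,0,0,0,0.18],[0,0,0,0,0,0.18],[0,0,0,0,0,0.18],[0,0,0,0,0,0.18],[0,0,0,0,0,0.18],[0,0,0,0,0,0.18]]'
python3 -c "
from h import *
togo(.43,-.09,.2)"
```

```text
time_s: 5.1
tool_pos: [0.4844, -0.0454, 0.2652]
orientation: [0.474, 0.881, 0.001, -0.007]
ft_force: [-0.0, -0.3, 0.3]
gripper_width: -0.0001
t 5.1 pos [ 0.4844 -0.0454  0.2652] n,t,z 0.4769 -0.0963 f [-0.03 -0.26  0.28] q [-0.259 -0.128  1.824  0.005  1.459 -0.844] w -0.0001
axes in (n,t,up): x [-0.46   0.888  0.013] y [ 0.888  0.46  -0.005] z [-0.011  0.009 -1.   ]
togo cm tool [ 2.64 -3.84  6.57]
```

```bash
python3 -m pendant '[[0,0,0,0,0,0.18],[0,0,0,0,0,0.18],[0,0,0,0,0,0.18],[0,0,0,0,0,0.18],[0,0,0,0,0,0.18],[0,0,0,0,0,0.18],[0,0,0,0,0,0.18],[0,0,0,0,0,0.18],[0,0,0,0,0,0.18],[0,0,0,0,0,0.18],[0,0,0,0,0,0.18],[0,0,0,0,0,0.08]]'
python3 -c "
from h import *
togo(.46,-.09,.15)"
```

```text
time_s: 6.6
tool_pos: [0.4844, -0.0454, 0.2652]
orientation: [0.999, 0.049, -0.006, -0.004]
ft_force: [0.1, -0.6, -0.5]
gripper_width: -0.0001
t 6.6 pos [ 0.4844 -0.0454  0.2652] n,t,z 0.4769 -0.0963 f [ 0.09 -0.57 -0.52] q [-0.259 -0.128  1.824  0.005  1.459  1.214] w -0.0001
axes in (n,t,up): x [ 1.    -0.009 -0.011] y [-0.009 -1.    -0.009] z [-0.011  0.009 -1.   ]
togo cm tool [-1.57 -0.51 11.54]
```

```bash
python3 -m pendant '[[0,-0.5,0,0,0.17,0],[0,0,0,0,0.17,0],[0,0,0,0,0.17,0],[0,0,0,0,0.04,0],[0,0,0,0,0,0]]'
python3 -c "
from h import *
togo(.48,-.09,.138)"
```

```text
time_s: 7.22
tool_pos: [0.4846, -0.0403, 0.2659]
orientation: [0.962, 0.047, 0.267, -0.019]
ft_force: [-0.3, -0.5, 0.5]
gripper_width: 0.0001
t 7.22 pos [ 0.4846 -0.0403  0.2659] n,t,z 0.4776 -0.0913 f [-0.28 -0.5   0.51] q [-0.44  -0.597  2.254  0.323  1.036  0.931] w 0.0001
axes in (n,t,up): x [ 0.857 -0.01   0.515] y [-0.005 -1.    -0.011] z [ 0.515  0.007 -0.857]
togo cm tool [-6.390e+00  1.000e-02  1.109e+01]
```

```bash
python3 -m pendant '[[-2.0,0,4.2,0,0,0],[-2.0,0,4.2,0,0,0],[-1.35,0,3.9,0,0,0],[0,0,0,0,0,0],[0,0,0,0,0,0]]'
python3 - <<'E'
from h import *
togo(.51,-.09,.133)
for k in("scene","top"):
    p,d=ctrl.capture(k);u,v,W,H={"scene":(200,120,130,110),"top":(190,140,100,90)}[k]
    cv2.imwrite(f"pics/{k}1.png",cv2.resize(p[v:v+H,u:u+W,::-1],None,fx=5,fy=5,interpolation=cv2.INTER_CUBIC))
E
```

```text
time_s: 7.85
tool_pos: [0.5041, -0.037, 0.1347]
orientation: [0.962, 0.048, 0.268, -0.019]
ft_force: [-0.2, 0.4, 0.8]
gripper_width: 0.0003
t 7.85 pos [ 0.5041 -0.037   0.1347] n,t,z 0.4973 -0.09 f [-0.23  0.4   0.78] q [-0.407 -0.369  2.367  0.414  0.705  0.806] w 0.0003
axes in (n,t,up): x [ 0.856 -0.008  0.517] y [-0.003 -1.    -0.011] z [ 0.518  0.008 -0.856]
togo cm tool [1.  0.  0.8]
```

View pics/scene1.png

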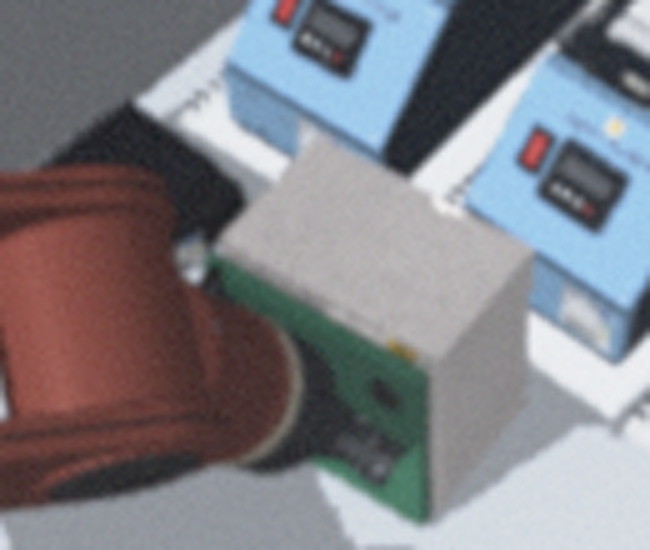

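The dot is at about (277,198), and the shut fingers stand in front of it and slightly below in the view, as expected at 2–3 cm distance. I'll press slowly now.

```bash
python3 -m pendant '[[0.26,0,0.155,0,0,0],[0.26,0,0.155,0,0,0],[0.26,0,0.155,0,0,0],[0.26,0,0.155,0,0,0],[0.17,0,0.1,0,0,0],[0.085,0,0.05,0,0,0],[0.085,0,0.05,0,0,0],[0.085,0,0.05,0,0,0],[0,0,0,0,0,0]]'
python3 -c "
from h import *
st()"
```

```text
time_s: 9.07
tool_pos: [0.5197, -0.035, 0.1331]
orientation: [0.962, 0.048, 0.268, -0.019]
ft_force: [0.4, -0.3, -0.1]
gripper_width: 0.0003
t 9.07 pos [ 0.5197 -0.035   0.1331] n,t,z 0.5131 -0.0897 f [ 0.42 -0.29 -0.11] q [-0.384 -0.316  2.332  0.409  0.679  0.826] w 0.0003
axes in (n,t,up): x [ 0.856 -0.009  0.517] y [-0.004 -1.    -0.011] z [ 0.517  0.007 -0.856]
```

```bash
python3 -m pendant '[[0.085,0,0.05,0,0,0],[0.085,0,0.05,0,0,0],[0.085,0,0.05,0,0,0],[0.085,0,0.05,0,0,0]]'; python3 -m pendant '[[0.085,0,0.05,0,0,0],[0.085,0,0.05,0,0,0],[0.085,0,0.05,0,0,0]]'
python3 -c "
from h import *
st()"
```

```text
time_s: 9.57
tool_pos: [0.5237, -0.0346, 0.1331]
orientation: [0.962, 0.048, 0.268, -0.019]
ft_force: [-0.1, -0.5, 0.1]
gripper_width: 0.0001
time_s: 9.95
tool_pos: [0.5266, -0.0343, 0.1332]
orientation: [0.962, 0.048, 0.268, -0.019]
ft_force: [0.2, -1.0, -0.2]
gripper_width: -0.0001
t 9.95 pos [ 0.5266 -0.0343  0.1332] n,t,z 0.52 -0.0897 f [ 0.21 -0.99 -0.16] q [-0.374 -0.294  2.316  0.406  0.671  0.835] w -0.0001
axes in (n,t,up): x [ 0.856 -0.009  0.517] y [-0.004 -1.    -0.011] z [ 0.517  0.007 -0.856]
```

```bash
for i in 1 2; do python3 -m pendant '[[0.085,0,0.05,0,0,0],[0.085,0,0.05,0,0,0]]'|sed -n 2,4p; done
python3 -c "
from h import *
st()"
```

```text
tool_pos: [0.5283, -0.0341, 0.133]
orientation: [0.962, 0.048, 0.268, -0.019]
ft_force: [-4.7, -1.7, 2.7]
tool_pos: [0.5303, -0.034, 0.1331]
orientation: [0.962, 0.048, 0.268, -0.019]
ft_force: [-4.6, -1.9, 1.6]
t 10.45 pos [ 0.5303 -0.034   0.1331] n,t,z 0.5238 -0.0898 f [-4.61 -1.9   1.63] q [-0.369 -0.282  2.307  0.404  0.667  0.84 ] w -0.0003
axes in (n,t,up): x [ 0.856 -0.009  0.517] y [-0.004 -1.    -0.011] z [ 0.517  0.007 -0.856]
```

```bash
for i in 1 2 3; do python3 -m pendant '[[0.085,0,0.05,0,0,0]]'|sed -n 2,4p; done
python3 -m pendant '[[0,0,0,0,0,0]]'
python3 -c "
from h import *
st()"
```

```text
tool_pos: [0.5313, -0.0338, 0.133]
orientation: [0.962, 0.048, 0.268, -0.019]
ft_force: [-5.2, -2.4, 1.0]
tool_pos: [0.5323, -0.0337, 0.1331]
orientation: [0.962, 0.048, 0.268, -0.019]
ft_force: [-5.4, -1.6, 1.7]
tool_pos: [0.5333, -0.0337, 0.1331]
orientation: [0.962, 0.048, 0.268, -0.019]
ft_force: [-4.6, -2.1, 1.8]
time_s: 10.95
tool_pos: [0.5334, -0.0336, 0.1331]
orientation: [0.962, 0.048, 0.268, -0.019]
ft_force: [-3.6, -1.6, 0.5]
gripper_width: -0.0001
t 10.95 pos [ 0.5334 -0.0336  0.1331] n,t,z 0.5268 -0.0897 f [-3.57 -1.59  0.54] q [-0.365 -0.273  2.301  0.403  0.663  0.844] w -0.0001
axes in (n,t,up): x [ 0.856 -0.009  0.517] y [-0.004 -1.    -0.011] z [ 0.517  0.008 -0.856]
```

The force dropped from 5.4 to 3.6 N at about 6 mm depth, so the catch has probably tripped. I'll draw back now.

```bash
python3 -m pendant '[[-0.86,0,-0.52,0,0,0],[-1.7,0,-1.04,0,0,0],[-1.7,0,-1.04,0,0,0],[-1.7,0.3,-1.04,0,-0.05,0],[-1.7,0.3,-1.04,0,-0.05,0],[-1.7,0.3,-1.04,0,-0.05,0],[0,0,0,0,0,0],[0,0,0,0,0,0]]'
python3 - <<'E'
from h import *
st()
for k in("scene","top"):
    p,d=ctrl.capture(k);np.savez(f"pics/{k}2.npz",p=p,d=d);u,v,W,H={"scene":(180,120,150,110),"top":(180,140,120,90)}[k]
    cv2.imwrite(f"pics/{k}2.png",cv2.resize(p[v:v+H,u:u+W,::-1],None,fx=5,fy=5,interpolation=cv2.INTER_CUBIC))
E
```

```text
time_s: 11.95
tool_pos: [0.4257, -0.0537, 0.1368]
orientation: [0.979, 0.049, 0.196, -0.015]
ft_force: [0.2, 0.3, -1.3]
gripper_width: 0.0001
t 11.95 pos [ 0.4257 -0.0537  0.1368] n,t,z 0.4177 -0.0983 f [ 0.22  0.31 -1.33] q [-0.49  -0.529  2.419  0.28   0.943  0.851] w 0.0001
axes in (n,t,up): x [ 0.923 -0.008  0.385] y [-0.004 -1.    -0.011] z [ 0.385  0.009 -0.923]
```

View pics/scene2.png

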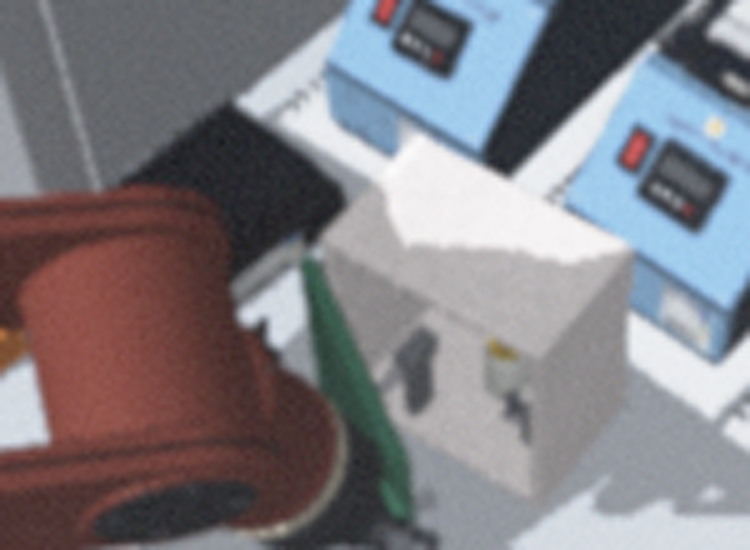

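View pics/top2.png

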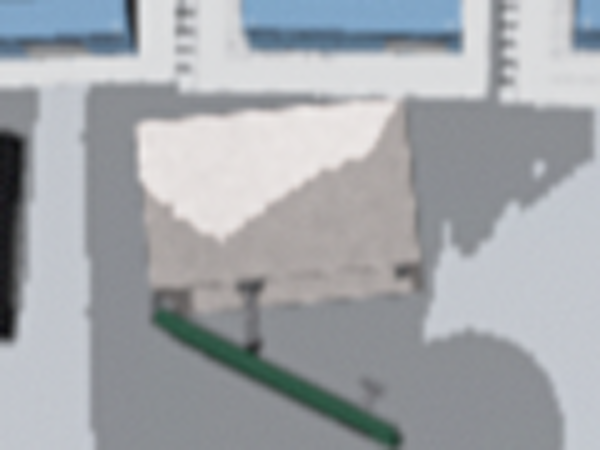

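The door is ajar. The top view has its free edge at about (259,227) and hinge at (211,203), with the spring strut near (230,205) and the catch stud at (254,218). I'll compute the door angle and where to go behind it.

Run:
```python
from h import *
p,d=load("pics/top2.npz");hsv=cv2.cvtColor(p,cv2.COLOR_RGB2HSV)
m=cv2.inRange(hsv,(60,80,20),(95,255,200));m[:195]=0;m[240:]=0;m[:,:200]=0;m[:,275:]=0
v,u=np.nonzero(m);print(len(u),u.min(),u.max())
P=np.array([ray("top",a,b,.168) for a,b in zip(u,v)]);h=n*.5352+t*.045
Q=np.stack([(P-h)@n,(P-h)@t],1)
c=cv2.fitLine(Q.astype(np.float32),cv2.DIST_HUBER,0,.01,.01).ravel();print(c,np.arctan(c[0]/c[1]))
r=cv2.minAreaRect((Q*1000).astype(np.float32));print(r)
i=u.argmax();j=u.argmin();print("edge",Q[i],np.hypot(*Q[i]),"hinge end",Q[j])
th=abs(np.arctan(c[0]/c[1]))
dd=-t*np.cos(th)-n*np.sin(th);nb=n*np.cos(th)-t*np.sin(th)  # back normal
for s,g in((.12,.035),(.13,.035)):
    X=h+dd*s+nb*(.006+g);print(s,"target n,t",X@n,X@t,X)
    togo(X@n,X@t,.23)
```

```text
153 211 258
[ 0.54115576  0.84092236 -0.04621654 -0.06651632] 0.5718109
((-45.52893829345703, -67.77101135253906), (157.85983276367188, 10.986836433410645), 57.343326568603516)
edge [-0.08568397 -0.13257435] 0.15785341098291472 hinge end [-0.00438129 -0.00039341]
0.12 target n,t 0.5047304040272461 -0.07809671911991083 [ 0.51015974 -0.02436027  0.        ]
t 12.05 pos [ 0.4255 -0.0535  0.1364] n,t,z 0.4174 -0.0981 f [-0.38  0.6  -0.14] q [-0.49  -0.528  2.419  0.279  0.943  0.851] w 0.0001
axes in (n,t,up): x [ 0.923 -0.008  0.384] y [-0.003 -1.    -0.011] z [ 0.384  0.009 -0.923]
togo cm tool [11.64 -2.14 -5.27]
0.13 target n,t 0.49931893998376203 -0.08650579736504635 [ 0.5056665  -0.03329386  0.        ]
t 12.05 pos [ 0.4255 -0.0535  0.1364] n,t,z 0.4174 -0.0981 f [-0.38  0.6  -0.14] q [-0.49  -0.528  2.419  0.279  0.943  0.851] w 0.0001
axes in (n,t,up): x [ 0.923 -0.008  0.384] y [-0.003 -1.    -0.011] z [ 0.384  0.009 -0.923]
togo cm tool [11.14 -1.3  -5.49]
```

```bash
python3 -m pendant '[[0.6,0,-3.0,0,0,0],[1.3,0,-3.0,0,0,0],[1.4,0,-3.0,0,0,0],[0,0,0,0,-0.17,0],[0,0,0,0,-0.17,0],[0,0,0,0,-0.055,0],[0,0,0,0,0,0]]'
python3 -c "
from h import *
togo(.50,-.085,.23)"
```

```text
time_s: 12.92
tool_pos: [0.4221, -0.0546, 0.2315]
orientation: [0.999, 0.052, -0.002, -0.006]
ft_force: [-0.7, -0.5, -1.0]
gripper_width: -0.0
t 12.93 pos [ 0.4221 -0.0546  0.2315] n,t,z 0.4139 -0.0989 f [-0.71 -0.46 -1.02] q [-0.323 -0.274  2.011  0.01   1.413  1.143] w -0.0
axes in (n,t,up): x [ 1.    -0.002 -0.003] y [-0.002 -1.    -0.012] z [-0.003  0.012 -1.   ]
togo cm tool [ 8.6  -1.41  0.15]
```

```bash
python3 -m pendant '[[2.8,-0.4,0,0,0,0],[2.9,-0.5,0,0,0,0],[2.9,-0.5,0,0,0,0],[0,0,0,0,0,0]]'
python3 - <<'E'
from h import *
togo(.50,-.085,.125)
p,d=ctrl.capture("top");u,v,W,H=(180,140,120,90)
cv2.imwrite("pics/top3.png",cv2.resize(p[v:v+H,u:u+W,::-1],None,fx=5,fy=5,interpolation=cv2.INTER_CUBIC))
E
```

```text
time_s: 13.42
tool_pos: [0.5061, -0.0321, 0.2321]
orientation: [0.999, 0.051, -0.001, -0.006]
ft_force: [-0.3, -0.2, 0.1]
gripper_width: -0.0003
t 13.43 pos [ 0.5061 -0.0321  0.2321] n,t,z 0.4999 -0.0854 f [-0.32 -0.24  0.11] q [-0.226 -0.063  1.826  0.011  1.383  1.239] w -0.0003
axes in (n,t,up): x [ 1.    -0.003 -0.   ] y [-0.003 -1.    -0.012] z [-0.     0.012 -1.   ]
togo cm tool [ 0.02  0.09 10.71]
```

View pics/top3.png

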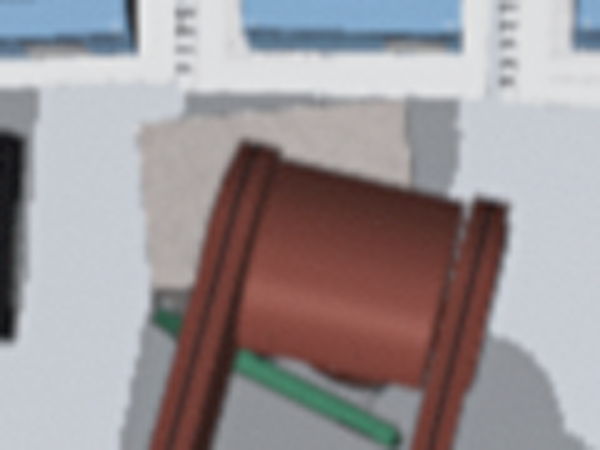

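The wrist covers the gap behind the door, whose top edge runs from crop (155,315) to (395,437). The computed clearances are about 2 cm to the door and nearly 4 cm to the cupboard, so I'll go down.

```bash
python3 -m pendant '[[0,0,2.5,0,0,0],[0,0.1,2.5,0,0,0],[0,0,2.5,0,0,0],[0,0,2.0,0,0,0],[0,0,1.0,0,0,0],[0,0,0,0,0,0]]'
python3 - <<'E'
from h import *
st()
h=n*.5352+t*.045
# waypoints: TCP offset g from mid door; s
for th in(.6,.8,1.0,1.2,1.4,1.5,1.57,1.6):
    dd=-t*np.cos(th)-n*np.sin(th);nb=n*np.cos(th)-t*np.sin(th)
    # finger half extents .011 (n), .0145 (t): support in -nb
    g=.006+.011*abs(np.cos(th))+.0145*abs(np.sin(th))
    X=h+dd*.125+nb*g;print(th,(X@n).round(4),(X@t).round(4))
E
```

```text
time_s: 14.22
tool_pos: [0.5045, -0.0325, 0.1272]
orientation: [0.999, 0.051, -0.001, -0.006]
ft_force: [0.4, -0.1, 0.8]
gripper_width: -0.0003
t 14.22 pos [ 0.5045 -0.0325  0.1272] n,t,z 0.4983 -0.0856 f [ 0.41 -0.1   0.82] q [-0.227  0.04   1.93   0.011  1.177  1.238] w -0.0003
axes in (n,t,up): x [ 1.    -0.004 -0.002] y [-0.004 -1.    -0.011] z [-0.002  0.011 -1.   ]
0.6 0.4838 -0.0713
0.8 0.4623 -0.0594
1.0 0.4431 -0.0429
1.2 0.4272 -0.0222
1.4 0.4158 0.0019
1.5 0.412 0.015
1.57 0.4102 0.0244
1.6 0.4096 0.0278
```

```bash
python3 -m pendant '[[-0.48,-0.48,0,0,0,0],[-0.48,-0.48,0,0,0,0],[-0.48,-0.48,0,0,0,0],[-0.43,-0.24,0,0,0,0],[-0.43,-0.24,0,0,0,0],[-0.43,-0.24,0,0,0,0],[-0.43,-0.24,0,0,0,0],[-0.43,-0.24,0,0,0,0]]'
python3 -m pendant '[[-0.38,-0.33,0,0,0,0],[-0.38,-0.33,0,0,0,0],[-0.38,-0.33,0,0,0,0],[-0.38,-0.33,0,0,0,0],[-0.38,-0.33,0,0,0,0]]'
python3 - <<'E'
from h import *
togo(.4272,-.0222,.127)
p,d=ctrl.capture("top");u,v,W,H=(180,140,120,110)
cv2.imwrite("pics/top4.png",cv2.resize(p[v:v+H,u:u+W,::-1],None,fx=5,fy=5,interpolation=cv2.INTER_CUBIC))
E
```

```text
time_s: 15.22
tool_pos: [0.4667, -0.0097, 0.1278]
orientation: [0.999, 0.051, -0.001, -0.005]
ft_force: [0.9, -0.6, 0.4]
gripper_width: 0.0001
time_s: 15.85
tool_pos: [0.4462, 0.0049, 0.128]
orientation: [0.999, 0.051, -0.001, -0.005]
ft_force: [-0.5, 0.5, -0.0]
gripper_width: -0.0002
t 15.85 pos [0.4462 0.0049 0.128 ] n,t,z 0.4442 -0.0423 f [-0.49  0.49 -0.02] q [-0.174 -0.112  2.076  0.011  1.182  1.291] w -0.0002
axes in (n,t,up): x [ 1.    -0.004 -0.001] y [-0.004 -1.    -0.011] z [-0.001  0.011 -1.   ]
togo cm tool [-1.71 -2.    0.13]
```

View pics/top4.png

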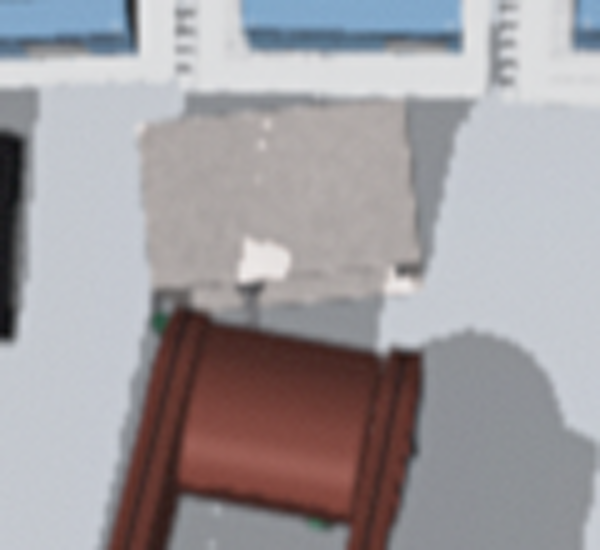

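The door's free edge has moved to top pixel (244,245), so it is following the finger with hardly any force. I'll continue.

```bash
python3 -m pendant '[[-0.34,-0.4,0,0,0,0],[-0.34,-0.4,0,0,0,0],[-0.34,-0.4,0,0,0,0],[-0.34,-0.4,0,0,0,0],[-0.34,-0.4,0,0,0,0],[-0.19,-0.4,0,0,0,0],[-0.19,-0.4,0,0,0,0],[-0.19,-0.4,0,0,0,0],[-0.19,-0.4,0,0,0,0],[-0.19,-0.4,0,0,0,0],[-0.19,-0.4,0,0,0,0]]'
python3 -m pendant '[[-0.11,-0.4,0,0,0,0],[-0.11,-0.4,0,0,0,0],[-0.11,-0.4,0,0,0,0],[0,0,0,0,0,0]]'
python3 - <<'E'
from h import *
togo(.4102,.0244,.127)
for k in("scene","top"):
    p,d=ctrl.capture(k);np.savez(f"pics/{k}5.npz",p=p,d=d);u,v,W,H={"scene":(150,120,150,120),"top":(170,150,120,120)}[k]
    cv2.imwrite(f"pics/{k}5.png",cv2.resize(p[v:v+H,u:u+W,::-1],None,fx=5,fy=5,interpolation=cv2.INTER_CUBIC))
E
```

```text
time_s: 17.27
tool_pos: [0.4135, 0.0458, 0.1285]
orientation: [0.999, 0.051, -0.001, -0.005]
ft_force: [0.9, 0.0, 0.7]
gripper_width: 0.0
time_s: 17.77
tool_pos: [0.4089, 0.0574, 0.1286]
orientation: [0.999, 0.051, -0.001, -0.006]
ft_force: [-0.2, 0.1, 0.6]
gripper_width: 0.0004
t 17.77 pos [0.4089 0.0574 0.1286] n,t,z 0.4127 0.0139 f [-0.19  0.07  0.59] q [-0.061 -0.204  2.155  0.011  1.195  1.403] w 0.0004
axes in (n,t,up): x [ 1.    -0.003 -0.002] y [-0.003 -1.    -0.011] z [-0.002  0.011 -1.   ]
togo cm tool [-0.25 -1.04  0.17]
```

View pics/top5.png

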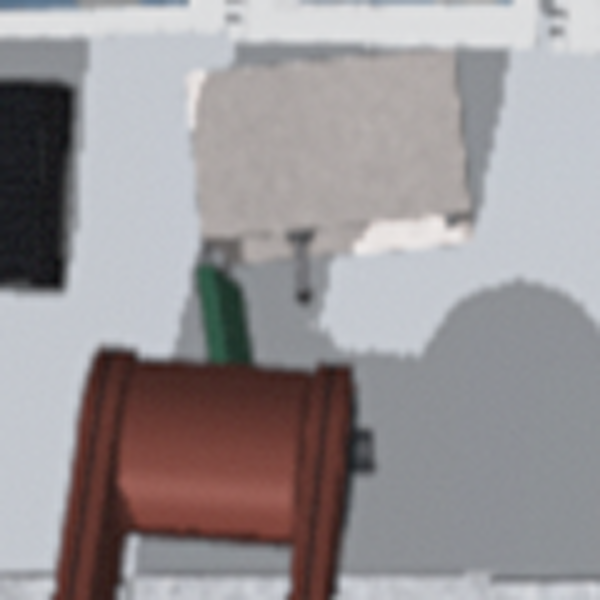

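View pics/scene5.png

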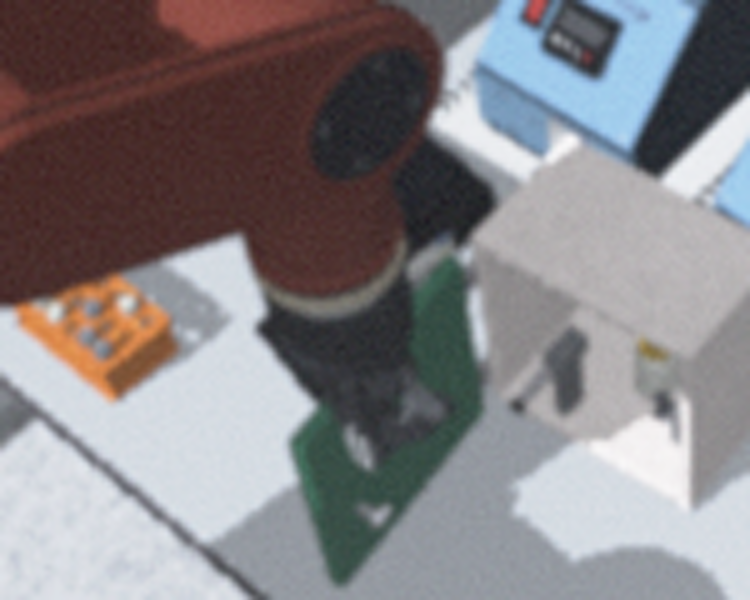

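The door is almost square, and the finger is behind it above the catch stud at scene (225,222). I'll measure the angle from the door's top edge.

```bash
cat > ang.py <<'E'
from h import *
import sys
def ang(p,r0,r1):
    hsv=cv2.cvtColor(p,cv2.COLOR_RGB2HSV);m=cv2.inRange(hsv,(60,80,20),(95,255,220));m[:,:195]=0;m[:,260:]=0
    L=[]
    for v in range(r0,r1):
        u=np.nonzero(m[v])[0]
        if len(u): L.append((u.min()-.5,v)); 
    print(L[0],L[-1]);P=np.array([ray("top",a,b,.168) for a,b in L])
    c=cv2.fitLine(np.stack([P@n,P@t],1).astype(np.float32),cv2.DIST_HUBER,0,.01,.01).ravel()
    th=np.pi/2-np.arctan(c[1]/c[0]);h=n*.5352+t*.045
    print("theta",th, "front-face t at", (P[-1]@n).round(4),(P[-1]@t).round(4),"from offset",np.arctan2(h@n-P[-1]@n, h@t-(P[-1]@t-.006)))
ang(np.load(sys.argv[1])['p'],int(sys.argv[2]),int(sys.argv[3]))
E
python3 ang.py pics/top5.npz 205 222
```

```text
(np.float64(209.5), 205) (np.float64(211.5), 221)
theta 1.5154451 front-face t at 0.4775 0.0477 from offset 1.5135721140557625
```

```bash
python3 -m pendant '[[-0.05,-0.2,0,0,0,0],[-0.05,-0.2,0,0,0,0],[-0.05,-0.2,0,0,0,0],[-0.05,-0.2,0,0,0,0],[0,0,0,0,0,0]]'
python3 -c "
from h import *
st()
p,d=ctrl.capture('top');np.savez('pics/top6.npz',p=p,d=d)"
python3 ang.py pics/top6.npz 206 222
```

```text
time_s: 18.5
tool_pos: [0.4063, 0.0651, 0.1287]
orientation: [0.999, 0.051, -0.001, -0.005]
ft_force: [0.4, -0.3, -0.8]
gripper_width: -0.0001
t 18.5 pos [0.4063 0.0651 0.1287] n,t,z 0.4109 0.0218 f [ 0.41 -0.35 -0.76] q [-0.042 -0.209  2.158  0.012  1.195  1.422] w -0.0001
axes in (n,t,up): x [ 1.    -0.003 -0.001] y [-0.003 -1.    -0.011] z [-0.001  0.011 -1.   ]
(np.float64(209.5), 206) (np.float64(210.5), 221)
theta 1.5719459 front-face t at 0.4778 0.0506 from offset 1.564398528760903
```

The angle reads about 1.57. I'll take the finger off the door and lift away for a clear view.

```bash
python3 -m pendant '[[0,0.5,0,0,0,0],[0,1.0,0,0,0,0],[0,1.0,-1.0,0,0,0],[0,0.5,-3,0,0,0],[0,0,-4,0,0,0],[0,0,-4,0,0,0],[0,3,-2,0,0,0],[0,4,0,0,0,0],[0,4,0,0,0,0],[0,4,0,0,0,0],[0,4,0,0,0,0],[0,0,0,0,0,0]]'
python3 - <<'E'
from h import *
st()
for k in("scene","top"):
    p,d=ctrl.capture(k);np.savez(f"pics/{k}7.npz",p=p,d=d)
    cv2.imwrite(f"pics/{k}7.png",p[:,:,::-1])
p=np.load("pics/top7.npz")["p"];cv2.imwrite("pics/top7c.png",cv2.resize(p[150:270,170:290,::-1],None,fx=5,fy=5,interpolation=cv2.INTER_CUBIC))
E
python3 ang.py pics/top7.npz 206 236
```

```text
time_s: 20.05
tool_pos: [0.4288, -0.1583, 0.2668]
orientation: [0.999, 0.049, -0.001, -0.005]
ft_force: [-0.4, 0.8, 0.0]
gripper_width: -0.0
t 20.05 pos [ 0.4288 -0.1583  0.2668] n,t,z 0.4097 -0.2027 f [-0.44  0.77  0.03] q [-0.532 -0.211  1.893  0.008  1.467  0.94 ] w -0.0
axes in (n,t,up): x [ 1.    -0.008 -0.001] y [-0.008 -1.    -0.01 ] z [-0.001  0.01  -1.   ]
(np.float64(209.5), 206) (np.float64(212.5), 235)
theta 1.5691936 front-face t at 0.4361 0.0483 from offset 1.543468916439523
```

View pics/top7c.png

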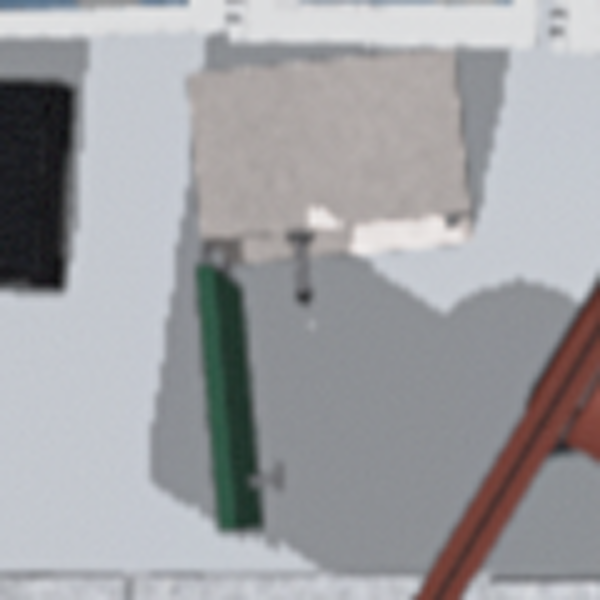

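View pics/scene7.png

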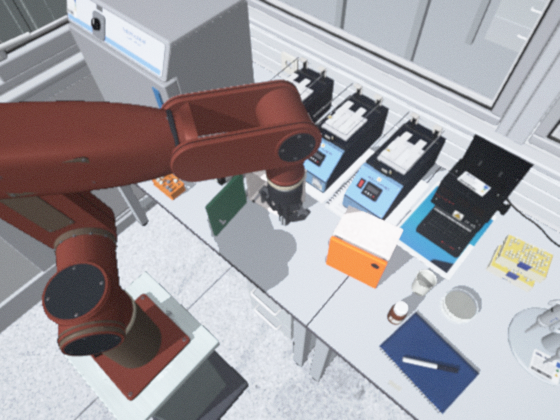

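Run:
```python
from h import *
p,d=load("pics/scene7.npz");C=cloud("scene",d);hsv=cv2.cvtColor(p,cv2.COLOR_RGB2HSV)
m=cv2.inRange(hsv,(60,70,20),(95,255,220));m[:170]=0;m[240:]=0;m[:,:200]=0;m[:,250:]=0
m=cv2.erode(m,np.ones((3,3)));P=C[(m>0)&(d>0)];P=P[(P[:,2]>.01)&(P[:,2]<.165)]
for _ in range(4):
    _,S,V=np.linalg.svd(P-P.mean(0),full_matrices=False);r=(P-P.mean(0))@V[2];P=P[abs(r)<2.5*r.std()]
w=V[2]*np.sign(V[2]@-t);print(len(P),r.std(),"(n,t,z)",w@n,w@t,w[2],"theta",np.arctan2(-(w@t),w@n),"t",(P@t).mean(),"n",(P@n).mean())
# change of neighbours vs first picture
a=np.load("pics/scene0.npz");
for nm,(u,v) in dict(orange=(360,255),amber=(398,312),beaker=(425,281),rack=(167,183)).items():
    s=np.s_[v-14:v+14,u-14:u+14];print(nm,np.abs(a['p'][s].astype(int)-p[s]).mean().round(1))
b=np.load("pics/top7.npz")['p'];a=np.load("pics/top0.npz")['p'];s=np.s_[235:252,120:160];print("rack top",np.abs(a[s].astype(int)-b[s]).mean())
```

```text
371 0.0009744553941105478 (n,t,z) 0.0017753227623364231 -0.9999889772062981 -0.0012703239260948324 theta 1.569020986328523 t 0.0380873445841753 n 0.480227962999145
orange 18.4
amber 22.2
beaker 25.5
rack 38.1
rack top 6.371078431372549
```

Run:
```python
from h import *
for k,D in dict(scene=dict(orange=(360,255),amber=(398,312),beaker=(425,281)),top=dict(rack=(140,243),amber=(398,211),beaker=(400,173),orange=(347,190))).items():
    a=np.load(f"pics/{k}0.npz")['p'];b=np.load(f"pics/{k}7.npz")['p']
    for nm,(u,v) in D.items():
        s=np.s_[v-20:v+20,u-20:u+20];g=lambda x:cv2.Laplacian(cv2.GaussianBlur(cv2.cvtColor(x[s],cv2.COLOR_RGB2GRAY),(0,0),1).astype(np.float32),cv2.CV_32F)
        print(k,nm,cv2.phaseCorrelate(g(a),g(b),cv2.createHanningWindow((40,40),cv2.CV_32F)))
print(ctrl.sign_off())
```

```text
scene orange ((0.11762392052174064, -0.051987354111410866), 1.2330996507406236)
scene amber ((-0.07176076055815983, -0.07603290158708376), 0.8369633388519288)
scene beaker ((0.20232292047531075, 0.10974204800224996), 0.9055616986751557)
top rack ((-0.12804204186006984, 0.030210530218571563), 0.8666978025436402)
top amber ((0.15302642086102125, 0.01077446656487524), 0.7790799617767334)
top beaker ((0.019385357674345016, -0.2644586546953285), 0.8609767591953278)
top orange ((0.4323736049059086, -0.012468426571395241), 1.0381019467115402)
the job is handed in; nothing more can be done
None
```

The green door is open and stands square to the cupboard's front. I handed the job in at about 20 s of the 51 s allowed, with the arm touching nothing.

- **Press:** I pushed the black dot with the shut fingertips, about 6 mm deep and with about 6 N at most, until the force dropped. I then drew back about 11 cm, and the camera showed the door ajar at about 0.57 to 0.6 rad.
- **Opening:** I reached behind the door from above, with the fingertips at about 128 mm height, clear of the catch stud. I pushed it round with about 1 N, which is within the sensor noise.
- **Final angle:** The door's back plane, from scene-camera depth, gives 1.569 rad, and a line fit to its top edge gives 1.569 rad. A cruder check from the far end of that edge gave 1.543 rad. I trust the first two.
- **Neighbours:** The orange door, amber bottle, beaker and rack moved less than 0.5 px between the first and last pictures. Raw brightness there did change, which I put down to changed light and shadow. I did not measure the dropper bottle's position at the end; it was last seen in place while I was pushing the door, and the fingers stayed outside the cupboard.
- **Setback:** The first, steeper tilt of the tool ran into joint range limits in free air. I backed off, turned the wrist half round and pressed with a milder tilt.

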